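# Find the rocking stone base and set it aside for regrinding

### The job

One of the three marble bases on the granite surface plate rocks. Find it by pressing gently with the fingertips on the slab corners, one corner after another, holding each press for a moment; when a base tips, let it come back level and tip it once more to be sure. Then lift that base by its brass post and set it down gently, feet down, inside the empty aluminium tray, leaving the two sound bases standing on the surface plate and everything else where it is.

Things in the scene. Friction and masses are not known exactly. Their poses are not given: they have to be found in the camera images.
- surface_plate: dark granite surface plate, fixed, 260 (own x) x 380 (own y) x 50 mm thick; origin at the centre of its underside on the table, its level top is 50 mm above the origin
- base_1: one of three identical-looking marble bases on the surface plate: slab 90 (own x) x 64 (own y) x 14 mm, its top 19 mm above the origin, on four 12 mm square pads 5 mm high under the corners, centres x +-36, y +-24 mm. Square brass post 12 x 12 mm, sides along x and y, rises mid-slab from 19 to 55 mm: the grip. About 0.26 kg. Origin: centre of the underside at pad level, z up
- base_2: as base_1, same size and look. In exactly one of the three bases (any), two diagonally opposite pads are 3.5 mm short: it rests level, but pressed over such a pad it gives way about 2.5 mm under 1 N, then stops hard, and comes back when let go; its other corners, and all corners of sound bases, stand firm. Base and diagonal cannot be seen
- base_3: as base_1, same size and look. A press of 3 to 8 N over a pad shows clearly whether that corner is firm
- tray: empty shallow aluminium tray without dividers, fixed, 170 (own x) x 160 (own y) mm outside, 25 mm high, walls and floor 4 mm thick, on the table left or right of the surface plate; origin at the centre of its underside
- stone_box: bystander: grey plastic box with four compartments holding two polished stones, fixed, 150 x 160 mm, 45 mm high, on the side of the surface plate opposite the tray; origin at the centre of its underside
- square: bystander: small steel try square lying on the surface plate along its far side, stock 12 x 90 x 12 mm along own y with a 3 mm thick blade to +x; origin under the middle of the stock
- stone_a: bystander: polished stone 30 mm across in the stone box
- stone_b: bystander: polished stone 30 mm across in the stone box
Things that resemble listed ones, but are neither listed nor needed, are in the scene too. Leave any green or red look-alike of the base_3 alone.

How it is judged:
By the outcome, as a careful person would: the job done as asked, in the order asked, and still so for the second after the job is handed in, with the robot touching nothing.
It also fails if it takes over 72 s, if anything falls off the work surface, if the arm or the gripper's body presses on something with over 40 N, if the wrist force passes 120 N, or if a joint passes its speed limit or range.

### The arm

A 6-joint arm with a two-finger parallel gripper is mounted at the origin on the work surface. World frame = base frame: x ahead of the robot, y to its left, z up, the work surface at z = 0. Lengths are in m, angles in degrees, forces in N, time in s.
With the tool pointing down it reaches from about 0.325 to 1 m from the base axis. Payload 5.1 kg.
Tool frame: the origin (TCP) lies on the centre line of the jaws, within the pads' length; the fingertips stand 17 mm ahead of it and the grasp point (between the pads) lies 2 mm behind it; z points along the fingers, y is the line along which they close (so a half turn about z gives the same grasp; the last joint's range is limited). The gripper opens to 85 mm and grips with 20 to 120 N. Pads are 22 mm wide; open, the fingers measure 114 mm over their backs; the gripper's body (76 mm by 85 mm) begins 54 mm behind the grasp point. The pads swing forward as they close: fully open they stand 13 mm farther back than shut.
Start: joints at [-73.717, 7.093, 94.555, -0, 78.352, -4.733], TCP at [0.233, -0.607, 0.248] pointing down, gripper open.
Joint ranges: [-149.61, 149.61], [-58.7, 133.49], [1.44, 155.28], [-77.14, 257.14], [18.33, 153.61], [-166.67, 166.67]. Speed limits (degrees/s): [147.25, 147.25, 180, 180, 180, 180].

### API

Orientations are given as a 3x3 rotation matrix whose columns are the frame's x, y, z axes.
In Python, from station import arm gives the robot as it stands.
- The arm moves only by the shell command python3 -m pendant 'ROWS'. ROWS is JSON, a list of rows, each a list of 3 entries, a list of its own where there are three numbers: the shift along the tool's x, y, z scaled (see below), then the turn, a rotation vector about the tool's x, y, z scaled (see below), then the opening, from -1 (shut) to 1 (fully open), so that 0 is half open. In form: [[[dx, dy, dz], [ax, ay, az], grip], ...]. A call has 1 to 10 rows; each row shifts and turns the commanded pose from where the row before left it, along the tool's axes as they then stand; what a row does not reach is not made up. The controller multiplies each number of a shift by 3 cm and each number of a turn by 0.15 rad. A row lasts 1/8 s, in which the tool goes at most 62.5 mm and 10.7 degrees, less where a joint would pass 70% of its speed; a pose out of reach is approached as far as the arm can. A call with a number of a shift or a turn outside -1 to 1 is refused whole. A call with a gripper value outside its range is refused whole. The fingers move at their own pace and stop on an object; the grip force is fixed at half the most. Time passes only in rows, so rows that do not move let the fingers close. It gives the time, the measured TCP pose, the force, the opening and the grip force at its end, in the units of the state.
- arm.read_state(): the state, without advancing time (a new reading comes with each control period).
- arm.camera(name): name is "scene" or "top"; returns the picture (400x640x3 uint8, red, green, blue); there is no depth.
- arm.calibration(name): a dict with "camera_matrix" (3x3 intrinsics, pixels), "dist_coeffs" ([k1, k2, p1, p2, k3] as OpenCV has them; the pictures are not rectified), "R" (3x3) and "t" (3): a world point X has camera coordinates R X + t. Camera axes: x right, y down, z forward; pixel columns grow to the right and rows downward; lengths in m; the calibration is good to about 2 mm. A picture is of the moment at which its call begins. calibration takes no time and is no camera call.
- arm.sign_off(): hands the job in; it is judged then, once.
The state is a dict: "clock": time; "joints": joint angles; "joint_vel": joint speeds; "joint_torque": joint torques, N m; "tcp_pos": TCP position; "orientation": TCP orientation; "ft_force": force on the tool from outside, world axes, zero at the start; "wrist_torque": the same for the moment, N m; "width": opening from 0.0 (shut) to 1.0 (fully open); "finger_force": force on a finger pad.
Only numpy, scipy, OpenCV 4.12 (cv2) and the standard library are available. Lean on these libraries where they do the work, as an engineer would, in place of code of your own. Each camera call takes 0.05 s, during which the arm holds its last target. There are 200 camera calls.

## Working session

There is one attempt and no reset: what is moved stays moved. The work goes in short steps, Python scripts to look and compute and a shell command to move; the robot and the scene stay as the last step left them, time stands still between calls to the robot, and variables do not carry over. Pictures are saved under pics/ and viewed, at most 10 in all, crops included, and the job is handed in when it is done.

```bash
mkdir -p pics; ls; python3 - <<'E'
from station import arm
import cv2
for n in("top","scene"):
    im=arm.camera(n); cv2.imwrite(f"pics/{n}0.png",cv2.cvtColor(im,cv2.COLOR_RGB2BGR)); c=arm.calibration(n); print(n,c)
s=arm.read_state(); print(s)
E
```

```text
pics
top {'camera_matrix': array([[455.94213885,   0.        , 317.56246228],
       [  0.        , 455.94213885, 203.43236992],
       [  0.        ,   0.        ,   1.        ]]), 'dist_coeffs': array([0.02866493, 0.        , 0.        , 0.        , 0.        ]), 'R': array([[-0.02666027, -0.99963632,  0.00405718],
       [-0.98745977,  0.02570333, -0.15576439],
       [ 0.15560346, -0.00815903, -0.98778591]]), 't': array([0.0281907 , 0.46263893, 1.06093615])}
scene {'camera_matrix': array([[486.98546836,   0.        , 317.01752282],
       [  0.        , 486.98546836, 201.53934463],
       [  0.        ,   0.        ,   1.        ]]), 'dist_coeffs': array([-0.12372672,  0.        ,  0.        ,  0.        ,  0.        ]), 'R': array([[ 0.80210222,  0.5970762 ,  0.01149122],
       [ 0.47296501, -0.62338996, -0.62264682],
       [-0.36460409,  0.50486134, -0.78241861]]), 't': array([-0.38452488, -0.17256414,  1.58588848])}
{'clock': 0.1, 'joints': array([-7.37157879e+01,  7.13193216e+00,  9.46291732e+01,  2.23975907e-04,
        7.83527309e+01, -4.73266466e+00]), 'joint_vel': array([-6.80352702e-02, -1.04901033e-03, -1.53612272e-01, -8.10237053e-05,
       -4.28247887e-02, -4.95335918e-02]), 'joint_torque': array([ 2.53239205e-04, -4.24931037e+01, -3.66653752e+01, -7.15652868e-05,
        3.98049247e-03,  2.75940337e-06]), 'tcp_pos': array([ 0.2329382 , -0.60624459,  0.24712129]), 'orientation': array([[ 9.33475157e-01,  3.58641637e-01, -5.53432557e-04],
       [ 3.58642025e-01, -9.33473222e-01,  1.90818352e-03],
       [ 1.67739590e-04, -1.97972609e-03, -9.99998026e-01]]), 'ft_force': array([-0.74544117,  1.01149967, -0.62629169]), 'wrist_torque': array([-0.00013213, -0.02433341, -0.01008189]), 'finger_force': 0.0, 'width': 1.0036765948656154}
```

View pics/top0.png

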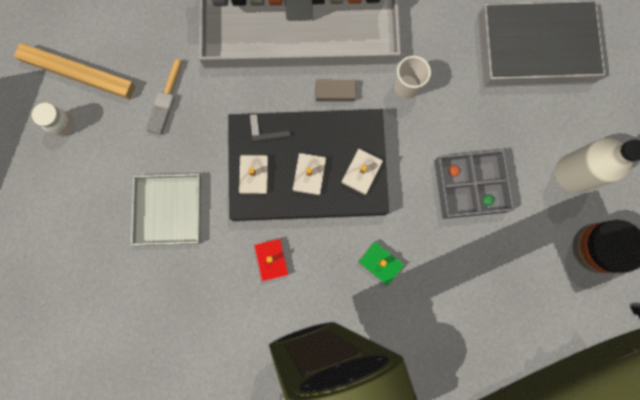

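View pics/scene0.png

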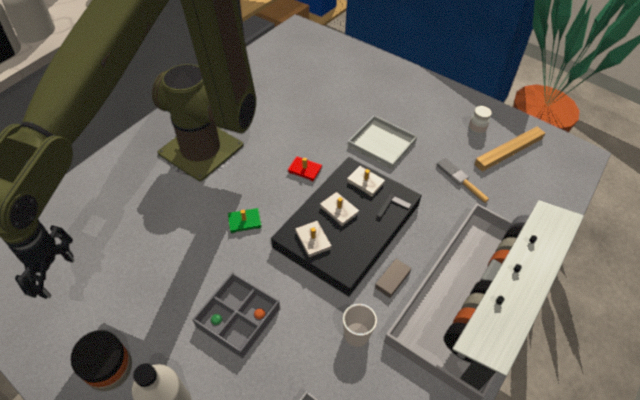

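Top view: white bases on the dark plate at about (253,174), (309,174), (362,171). The red (271,259) and green (382,262) look-alikes are on the table, so I leave them alone. Tray at (167,210), left of the plate; stone box at (475,183); square at (262,130). Next I measure.

```bash
cat > h.py <<'E'
import cv2,numpy as np
from station import arm
def ray(n,px,z):
    c=arm.calibration(n);p=cv2.undistortPoints(np.array(px,float).reshape(-1,1,2),c["camera_matrix"],c["dist_coeffs"]).reshape(-1,2)
    R,t=c["R"],c["t"];C=-R.T@t;d=np.c_[p,np.ones(len(p))]@R
    return C+d*((z-C[2])/d[:,2])[:,None]
def blobs(mask,amin,amax):
    k,_=cv2.findContours(mask.astype(np.uint8),cv2.RETR_EXTERNAL,cv2.CHAIN_APPROX_NONE)
    return [c.reshape(-1,2) for c in k if amin<cv2.contourArea(c)<amax]
def rect(P):
    (c,s,a)=cv2.minAreaRect((P[:,:2]*1000).astype(np.float32))
    if s[0]<s[1]: s=s[::-1];a+=90
    return np.round(c,1),np.round(s,1),round((a+90)%180-90,1)   # angle of the long side vs world x
E
python3 - <<'E'
from h import *
for n,f in(("top","pics/top0.png"),("scene","pics/scene0.png")):
    im=cv2.imread(f);hsv=cv2.cvtColor(im,cv2.COLOR_BGR2HSV);H,S,V=[hsv[...,i].astype(int) for i in range(3)]
    roi=np.zeros(V.shape,bool)
    if n=="top": roi[105:225,225:392]=1
    else: roi[155:290,270:425]=1
    for c in blobs((V>165)&(S<60)&roi,150,3000): print(n,"slab",c.mean(0).round(),rect(ray(n,c,.069)),len(c))
    for c in blobs((S>130)&(H>8)&(H<30)&(V>100)&roi,3,300): print(n,"post",c.mean(0).round(1),c.min(0),c.max(0),ray(n,[c.mean(0)],.095).round(4))
    if n=="top":
        for c in blobs((V<60),8000,40000): print("plate",c.mean(0),rect(ray(n,c,.05)))
        for nm,(x0,y0,x1,y1),z in(("tray",(125,165,210,250),.025),):
            r=np.zeros_like(roi);r[y0:y1,x0:x1]=1
            cv2.imwrite("pics/tr.png",np.hstack([cv2.resize(im[150:260,110:225],None,fx=3,fy=3),cv2.resize(im[100:230,225:395],None,fx=2.538,fy=2.538)[:330]]))
E
```

```text
top slab [253. 173.] (array([532.4, 166.9]), array([86.7, 63.2]), -1.4) 159
top slab [309. 173.] (array([530.3,  34.8]), array([89.8, 62.9]), -10.7) 157
top slab [362. 171.] (array([533. , -89.8]), array([89.9, 63. ]), -28.6) 109
top post [308.9 171. ] [307 168] [311 174] [[0.53   0.0343 0.095 ]]
top post [251.4 171. ] [249 168] [254 174] [[0.5333 0.1664 0.095 ]]
top post [363.  168.3] [361 165] [366 172] [[ 0.5331 -0.0903  0.095 ]]
scene slab [313. 237.] (array([532.5, -91.8]), array([89.5, 64.4]), -28.6) 92
scene slab [346. 210.] (array([545.2,  30.3]), array([64.5, 59.6]), 80.1) 56
scene slab [332. 203.] (array([512.3,  36.8]), array([64.5, 54.1]), 79.3) 55
scene slab [373. 182.] (array([553.1, 164.5]), array([65.8, 49.4]), 90.0) 50
scene slab [358. 176.] (array([513.2, 165.5]), array([64.5, 49.7]), 88.5) 48
scene post [312.9 232.3] [311 228] [315 237] [[ 0.5349 -0.0945  0.095 ]]
scene post [339.3 201.4] [338 198] [341 205] [[0.5308 0.0315 0.095 ]]
scene post [366.2 173.9] [365 169] [369 179] [[0.5345 0.1612 0.095 ]]
scene post [304.2 162.5] [302 158] [306 168] [[0.3653 0.0884 0.095 ]]
```

View pics/tr.png

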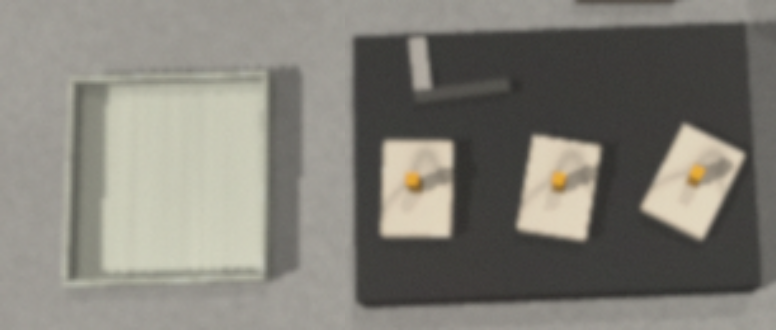

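The crop shows an empty tray with its rim at crop (65..270, 72..285), three white bases with upright posts on the plate, and the square at the plate's far edge. Next I compute the tray pose and the press points.

```bash
cat >> h.py <<'E'
B={'A':(.5328,.1655,-1.4),'B':(.5303,.0340,-10.7),'C':(.5330,-.0910,-28.6)}
def pad(b,sx,sy,px=.036,py=.024):
    x,y,a=B[b];a=np.radians(a);return np.array([x+np.cos(a)*px*sx-np.sin(a)*py*sy,y+np.sin(a)*px*sx+np.cos(a)*py*sy])
def go(x,y,z=None):
    s=arm.read_state();d=np.array([x,y,s["tcp_pos"][2] if z is None else z])-s["tcp_pos"]
    return (s["orientation"].T@d/.03).round(2)
E
python3 - <<'E'
from h import *
P=ray("top",np.array([[70,75],[270,72],[267,282],[65,285]])/3+[110,150],.025);print(P.round(3),P.mean(0).round(4),rect(P))
for b in B:print(b,[(s,pad(b,*s).round(4).tolist()) for s in((1,1),(1,-1),(-1,-1),(-1,1))])
print(go(.533,-.091))
E
python3 -m pendant '[[[0,0,0],[0,0,0.82],-1],[[0,0,0],[0,0,0.82],-1],[[0,0,0],[0,0,0.81],-1],[[0,0,0],[0,0,0],-1]]'
```

```text
[[0.547 0.463 0.025]
 [0.545 0.302 0.025]
 [0.374 0.302 0.025]
 [0.376 0.461 0.025]] [0.4607 0.382  0.025 ] (array([460.6, 382.5]), array([172.6, 161.6]), -0.0)
A [((1, 1), [0.5694, 0.1886]), ((1, -1), [0.5682, 0.1406]), ((-1, -1), [0.4962, 0.1424]), ((-1, 1), [0.4974, 0.1904])]
B [((1, 1), [0.5701, 0.0509]), ((1, -1), [0.5612, 0.0037]), ((-1, -1), [0.4905, 0.0171]), ((-1, 1), [0.4994, 0.0643])]
C [((1, 1), [0.5761, -0.0872]), ((1, -1), [0.5531, -0.1293]), ((-1, -1), [0.4899, -0.0948]), ((-1, 1), [0.5129, -0.0527])]
[ 15.5  -12.45   0.03]
clock: 0.6
tcp_pos: [0.233, -0.6065, 0.2476]
orientation: [[1.0, 0.001, -0.0], [0.001, -1.0, 0.001], [-0.0, -0.001, -1.0]]
ft_force: [-0.1, -0.1, 0.3]
width: 0.146
finger_force: 0.0
```

```bash
python3 -m pendant '[[[0.48,-0.95,0],[0,0,0],-1],[[0.48,-0.95,0],[0,0,0],-1],[[0.48,-0.95,0],[0,0,0],-1],[[0.48,-0.95,0],[0,0,0],-1],[[0.48,-0.95,0],[0,0,0],-1],[[0.48,-0.95,0],[0,0,0],-1],[[0.48,-0.95,0],[0,0,0],-1],[[0.48,-0.95,0],[0,0,0],-1],[[0.48,-0.95,0],[0,0,0],-1]]'
python3 -m pendant '[[[0.48,-0.95,0],[0,0,0],-1],[[0.48,-0.95,0],[0,0,0],-1],[[0.48,-0.95,0],[0,0,0],-1],[[0.48,-0.95,0],[0,0,0],-1],[[0.48,-0.95,0],[0,0,0],-1],[[0.48,-0.95,0.5],[0,0,0],-1],[[0.48,-0.95,1],[0,0,0],-1],[[0.48,-0.95,1],[0,0,0],-1],[[0.4,-0.95,1],[0,0,0],-1],[[0,0,0.5],[0,0,0],-1]]'
python3 -c "
from h import *
print(go(*pad('C',-1,-1),.090))"
```

```text
clock: 1.72
tcp_pos: [0.3631, -0.3493, 0.2481]
orientation: [[1.0, 0.002, -0.0], [0.002, -1.0, 0.0], [-0.0, -0.0, -1.0]]
ft_force: [-0.9, -0.1, -0.8]
width: -0.003
finger_force: 0.0
clock: 2.98
tcp_pos: [0.4895, -0.0923, 0.1262]
orientation: [[1.0, 0.004, -0.003], [0.004, -1.0, 0.001], [-0.003, -0.001, -1.0]]
ft_force: [0.1, 0.2, 0.0]
width: 0.005
finger_force: 0.0
[0.02 0.09 1.21]
```

```bash
python3 -m pendant '[[[0,0.05,0.6],[0,0,0],-1],[[0,0,0.5],[0,0,0],-1],[[0,0,0],[0,0,0],-1],[[0,0,0],[0,0,0],-1]]'
for i in 1; do python3 -m pendant '[[[0,0,0.05],[0,0,0],-1],[[0,0,0],[0,0,0],-1]]'; python3 -m pendant '[[[0,0,0.05],[0,0,0],-1],[[0,0,0],[0,0,0],-1]]'; done | egrep 'clock|pos|ft'
```

```text
clock: 3.48
tcp_pos: [0.4906, -0.096, 0.096]
orientation: [[1.0, -0.001, 0.001], [-0.001, -1.0, -0.0], [0.001, 0.0, -1.0]]
ft_force: [-0.0, 0.1, 0.5]
width: 0.002
finger_force: 0.0
clock: 3.72
tcp_pos: [0.4905, -0.0956, 0.0943]
ft_force: [-0.6, -0.5, -0.7]
clock: 3.98
tcp_pos: [0.4902, -0.0954, 0.0922]
ft_force: [-0.6, -1.3, -0.5]
```

```bash
python3 -m pendant '[[[0,0,0.13],[0,0,0],-1],[[0,0,0],[0,0,0],-1]]'| egrep 'clock|pos|ft'
python3 -m pendant '[[[0,0,0.04],[0,0,0],-1],[[0,0,0],[0,0,0],-1]]'| egrep 'clock|pos|ft'
python3 -m pendant '[[[0,0,0.03],[0,0,0],-1],[[0,0,0],[0,0,0],-1]]'| egrep 'clock|pos|ft'
```

```text
clock: 4.22
tcp_pos: [0.4899, -0.0953, 0.0879]
ft_force: [-0.3, -0.6, -0.2]
clock: 4.47
tcp_pos: [0.4902, -0.0954, 0.0871]
ft_force: [-1.1, 0.1, 0.3]
clock: 4.72
tcp_pos: [0.4902, -0.0954, 0.0863]
ft_force: [-0.1, -0.6, -0.1]
```

```bash
for i in 1; do python3 -m pendant '[[[0,0,0.03],[0,0,0],-1],[[0,0,0],[0,0,0],-1]]'| egrep 'clock|pos|ft'
python3 -m pendant '[[[0,0,0.03],[0,0,0],-1],[[0,0,0],[0,0,0],-1]]'| egrep 'clock|pos|ft'
python3 -m pendant '[[[0,0,0.03],[0,0,0],-1],[[0,0,0],[0,0,0],-1]]'| egrep 'clock|pos|ft'; done
```

```text
clock: 4.97
tcp_pos: [0.4904, -0.0955, 0.086]
ft_force: [-2.6, 0.6, 4.4]
clock: 5.22
tcp_pos: [0.4904, -0.0956, 0.086]
ft_force: [-5.6, 0.6, 10.2]
clock: 5.48
tcp_pos: [0.4904, -0.0956, 0.0859]
ft_force: [-8.2, 0.9, 14.8]
```

Corner C(-,-) is firm, with contact at TCP z = 0.0862 and about 5.5 N per mm. Next is the adjacent corner C(-,+).

```bash
python3 -m pendant '[[[0,0,-0.35],[0,0,0],-1],[[0.38,-0.7,0],[0,0,0],-1],[[0.38,-0.7,0],[0,0,0],-1],[[0,0,0],[0,0,0],-1],[[0,0,0.15],[0,0,0],-1],[[0,0,0.1],[0,0,0],-1],[[0,0,0],[0,0,0],-1]]'| egrep 'clock|pos|ft'
python3 -m pendant '[[[0,0,0.04],[0,0,0],-1],[[0,0,0],[0,0,0],-1],[[0,0,0],[0,0,0],-1],[[0,0,0],[0,0,0],-1]]'| egrep 'clock|pos|ft'
```

```text
clock: 6.35
tcp_pos: [0.5125, -0.0539, 0.0861]
ft_force: [0.6, -0.2, -0.1]
clock: 6.85
tcp_pos: [0.5132, -0.0535, 0.0855]
ft_force: [0.2, -0.8, -0.1]
```

```bash
for i in 1; do python3 -m pendant '[[[0,0,0.03],[0,0,0],-1],[[0,0,0],[0,0,0],-1]]'| egrep 'clock|pos|ft'
python3 -m pendant '[[[0,0,0.03],[0,0,0],-1],[[0,0,0],[0,0,0],-1]]'| egrep 'clock|pos|ft'; done
```

```text
clock: 7.1
tcp_pos: [0.5132, -0.0534, 0.0846]
ft_force: [-0.0, 0.1, 0.2]
clock: 7.35
tcp_pos: [0.5132, -0.0534, 0.0837]
ft_force: [0.0, 1.4, 1.8]
```

```bash
python3 -m pendant '[[[0,0,0.03],[0,0,0],-1],[[0,0,0],[0,0,0],-1]]'| egrep 'clock|pos|ft'
python3 -m pendant '[[[0,0,0.03],[0,0,0],-1],[[0,0,0],[0,0,0],-1],[[0,0,0],[0,0,0],-1]]'| egrep 'clock|pos|ft'
python3 - <<'E'
from h import *
cv2.imwrite("pics/p1.png",cv2.resize(cv2.cvtColor(arm.camera("scene"),cv2.COLOR_RGB2BGR)[150:280,260:420],None,fx=4,fy=4))
E
```

```text
clock: 7.6
tcp_pos: [0.5133, -0.0534, 0.0834]
ft_force: [-1.1, 1.7, 5.4]
clock: 7.98
tcp_pos: [0.5134, -0.0534, 0.0833]
ft_force: [-4.4, 2.3, 9.9]
```

View pics/p1.png

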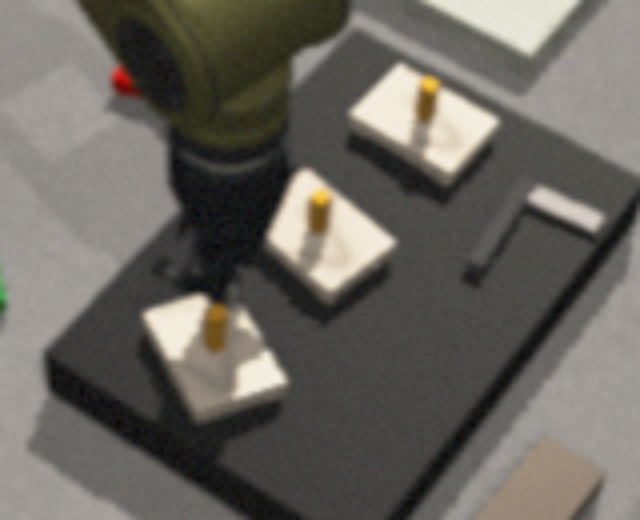

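The picture shows the fingertips on base C's inner near corner, at crop (225,295). That corner yielded about 2.8 mm and then stopped hard. I release it, let it level, and tip it again.

```bash
python3 -m pendant '[[[0,0,-0.35],[0,0,0],-1],[[0,0,0],[0,0,0],-1],[[0,0,0],[0,0,0],-1],[[0,0,0],[0,0,0],-1],[[0,0,0],[0,0,0],-1],[[0,0,0],[0,0,0],-1]]'| egrep 'clock|pos|ft'
python3 -m pendant '[[[0,0,0.12],[0,0,0],-1],[[0,0,0.08],[0,0,0],-1],[[0,0,0.04],[0,0,0],-1],[[0,0,0.02],[0,0,0],-1],[[0,0,0],[0,0,0],-1],[[0,0,0],[0,0,0],-1]]'| egrep 'clock|pos|ft'
python3 -m pendant '[[[0,0,0.03],[0,0,0],-1],[[0,0,0.03],[0,0,0],-1],[[0,0,0],[0,0,0],-1],[[0,0,0],[0,0,0],-1],[[0,0,0],[0,0,0],-1],[[0,0,0],[0,0,0],-1]]'| egrep 'clock|pos|ft'
```

```text
clock: 8.78
tcp_pos: [0.513, -0.0535, 0.0921]
ft_force: [-0.8, 0.2, 0.9]
clock: 9.52
tcp_pos: [0.5131, -0.0535, 0.0846]
ft_force: [-1.3, 0.8, 2.2]
clock: 10.28
tcp_pos: [0.5133, -0.0534, 0.0835]
ft_force: [-2.3, 2.0, 4.6]
```

Tipped twice: about 5 N at z = 0.0835, against 0.086 on the firm corner. Base C is the rocker. I rise, turn to its yaw and open.

```bash
python3 -m pendant '[[[0,0,-0.5],[0,0,0],-1],[[0,0,-1],[0,0,0],-1],[[0,0,-1],[0,0,0],-1],[[0.33,0.62,0],[0,0,0],-1],[[0.33,0.62,0],[0,0,0],0],[[0,0,0],[0,0,0.83],0],[[0,0,0],[0,0,0.83],0],[[0,0,0],[0,0,0.83],0],[[0,0,0],[0,0,0.83],0],[[0,0,0],[0,0,0],0]]'
python3 - <<'E'
from h import *
im=cv2.cvtColor(arm.camera("scene"),cv2.COLOR_RGB2BGR);cv2.imwrite("pics/p2.png",cv2.resize(im[130:280,240:430],None,fx=4,fy=4))
hsv=cv2.cvtColor(im,cv2.COLOR_BGR2HSV);H,S,V=[hsv[...,i].astype(int) for i in range(3)]
roi=np.zeros(V.shape,bool);roi[215:270,285:340]=1
for c in blobs((V>165)&(S<60)&roi,50,3000): print(c.mean(0).round(),rect(ray("scene",c,.069)))
for c in blobs((S>130)&(H>8)&(H<30)&(V>80)&roi,3,300): print("post",c.mean(0).round(1),c.min(0),c.max(0),ray("scene",[c.mean(0)],.095).round(4))
E
```

```text
clock: 11.52
tcp_pos: [0.5324, -0.0915, 0.156]
orientation: [[0.878, -0.478, -0.003], [-0.478, -0.878, 0.001], [-0.003, 0.001, -1.0]]
ft_force: [0.7, 0.3, -0.8]
width: 0.498
finger_force: 0.0
[313. 237.] (array([532.2, -91.8]), array([90.1, 64.6]), -28.5)
post [312.7 232.3] [311 228] [315 237] [[ 0.5345 -0.0948  0.095 ]]
```

View pics/p2.png

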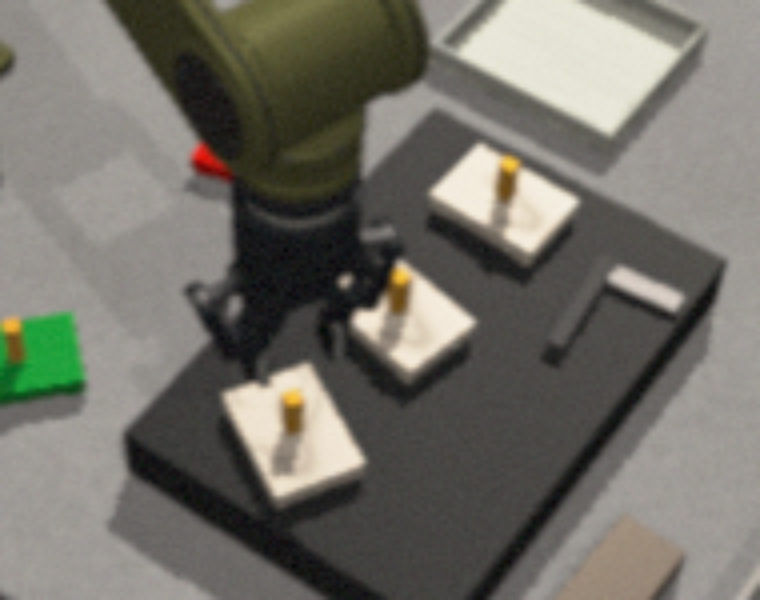

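The base C is unmoved, with the gripper astride above its post (crop 292,410). White candidates by post in the full scene view: C (313,232), B (339,201), A (366,174). C is the one that tipped. I descend and grip.

```bash
python3 -m pendant '[[[0,0,0.7],[0,0,0],0],[[0,0,0.7],[0,0,0],0],[[0,0,0.5],[0,0,0],0],[[0,0,0.27],[0,0,0],0],[[0,0,0],[0,0,0],0],[[0,0,0],[0,0,0],0]]'
python3 -m pendant '[[[0,0,0],[0,0,0],-1],[[0,0,0],[0,0,0],-1],[[0,0,0],[0,0,0],-1],[[0,0,0],[0,0,0],-1],[[0,0,0],[0,0,0],-1],[[0,0,0],[0,0,0],-1]]'
```

```text
clock: 12.32
tcp_pos: [0.5334, -0.0908, 0.0934]
orientation: [[0.878, -0.478, 0.001], [-0.478, -0.878, -0.0], [0.001, -0.0, -1.0]]
ft_force: [-0.9, 0.1, 0.2]
width: 0.5
finger_force: 0.0
clock: 13.08
tcp_pos: [0.5332, -0.0909, 0.0934]
orientation: [[0.878, -0.478, 0.001], [-0.478, -0.878, -0.0], [0.001, 0.0, -1.0]]
ft_force: [-2.3, -0.7, 5.6]
width: 0.129
finger_force: 58.8
```

```bash
python3 -m pendant '[[[0,0,-0.2],[0,0,0],-1],[[0,0,-0.5],[0,0,0],-1],[[0,0,-1],[0,0,0],-1],[[0,0,-1],[0,0,0],-1],[[0,0,-0.8],[0,0,0],-1],[[0,0,0],[0,0,-0.83],-1],[[0,0,0],[0,0,-0.83],-1],[[0,0,0],[0,0,-0.83],-1],[[0,0,0],[0,0,-0.84],-1],[[0,0,0],[0,0,0],-1]]'
python3 -m pendant '[[[-0.07,-0.5,0],[0,0,0],-1],[[-0.14,-0.9,0],[0,0,0],-1],[[-0.14,-0.93,0],[0,0,0],-1],[[-0.14,-0.93,0],[0,0,0],-1],[[-0.14,-0.93,0],[0,0,0],-1],[[-0.14,-0.93,0],[0,0,0],-1],[[-0.14,-0.93,0],[0,0,0],-1],[[-0.14,-0.93,0],[0,0,0],-1],[[-0.14,-0.93,0],[0,0,0],-1]]'
python3 -m pendant '[[[-0.14,-0.93,0],[0,0,0],-1],[[-0.14,-0.93,0],[0,0,0],-1],[[-0.14,-0.93,0],[0,0,0],-1],[[-0.14,-0.93,0],[0,0,0],-1],[[-0.14,-0.93,0],[0,0,0],-1],[[-0.14,-0.93,0],[0,0,0],-1],[[-0.14,-0.93,0],[0,0,0],-1],[[-0.14,-0.93,0],[0,0,0],-1],[[-0.11,-0.6,0],[0,0,0],-1],[[0,0,0],[0,0,0],-1]]'
python3 - <<'E'
from h import *
print(go(.4607,.382,.0474))
for n in("scene",):
    im=cv2.cvtColor(arm.camera(n),cv2.COLOR_RGB2BGR);cv2.imwrite("pics/p3.png",cv2.resize(im[60:260,260:460],None,fx=3,fy=3))
E
```

```text
clock: 14.32
tcp_pos: [0.5327, -0.0906, 0.1979]
orientation: [[1.0, -0.001, 0.0], [-0.001, -1.0, 0.0], [0.0, -0.0, -1.0]]
ft_force: [0.6, 0.3, -1.5]
width: 0.127
finger_force: 58.5
clock: 15.45
tcp_pos: [0.4961, 0.1483, 0.1977]
orientation: [[1.0, -0.0, -0.0], [-0.0, -1.0, 0.0], [-0.0, -0.0, -1.0]]
ft_force: [1.1, -0.4, -2.7]
width: 0.127
finger_force: 58.6
clock: 16.7
tcp_pos: [0.4591, 0.3888, 0.1975]
orientation: [[1.0, 0.002, -0.0], [0.002, -1.0, -0.0], [-0.0, 0.0, -1.0]]
ft_force: [-0.4, 0.6, -2.3]
width: 0.124
finger_force: 58.7
[0.05 0.23 5.  ]
```

View pics/p3.png

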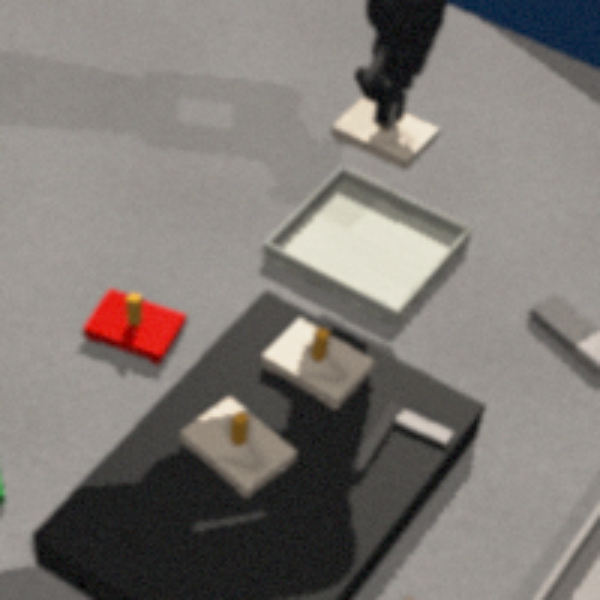

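The base hangs level in the gripper at crop (387,130), above the tray, and the other two are still on the plate. I lower it.

```bash
python3 -m pendant '[[[0.05,0.22,0.6],[0,0,0],-1],[[0,0,1],[0,0,0],-1],[[0,0,1],[0,0,0],-1],[[0,0,1],[0,0,0],-1],[[0,0,0.6],[0,0,0],-1],[[0,0,0.4],[0,0,0],-1],[[0,0,0.15],[0,0,0],-1],[[0,0,0],[0,0,0],-1],[[0,0,0],[0,0,0],-1]]'
python3 -m pendant '[[[0,0,0.06],[0,0,0],-1],[[0,0,0.03],[0,0,0],-1],[[0,0,0],[0,0,0],-1]]' | egrep 'clock|pos|ft'
```

```text
clock: 17.88
tcp_pos: [0.462, 0.3817, 0.0563]
orientation: [[1.0, 0.001, 0.002], [0.001, -1.0, 0.001], [0.002, -0.001, -1.0]]
ft_force: [-0.0, 0.0, -1.5]
width: 0.128
finger_force: 58.7
clock: 18.25
tcp_pos: [0.4613, 0.3811, 0.0524]
ft_force: [0.1, -0.7, -3.4]
```

```bash
python3 -m pendant '[[[0,0,0.05],[0,0,0],-1],[[0,0,0.05],[0,0,0],-1],[[0,0,0],[0,0,0],-1]]' | egrep 'clock|pos|ft'
python3 -m pendant '[[[0,0,0.03],[0,0,0],-1],[[0,0,0.02],[0,0,0],-1],[[0,0,0],[0,0,0],-1]]' | egrep 'clock|pos|ft'
```

```text
clock: 18.62
tcp_pos: [0.4612, 0.3811, 0.0492]
ft_force: [0.4, 0.1, -1.6]
clock: 19.0
tcp_pos: [0.4614, 0.3812, 0.0479]
ft_force: [-0.5, 0.0, -1.7]
```

```bash
python3 -m pendant '[[[0,0,0.02],[0,0,0],-1],[[0,0,0],[0,0,0],-1],[[0,0,0],[0,0,0],-1]]' | egrep 'clock|pos|ft'
python3 -m pendant '[[[0,0,0.02],[0,0,0],-1],[[0,0,0],[0,0,0],-1],[[0,0,0],[0,0,0],-1]]' | egrep 'clock|pos|ft'
```

```text
clock: 19.38
tcp_pos: [0.4615, 0.3813, 0.0477]
ft_force: [-1.0, -0.3, 0.8]
clock: 19.75
tcp_pos: [0.4617, 0.3813, 0.0474]
ft_force: [-1.2, -1.8, 5.2]
```

```bash
python3 -m pendant '[[[0,0,0],[0,0,0],-0.5],[[0,0,0],[0,0,0],0],[[0,0,0],[0,0,0],0],[[0,0,0],[0,0,0],0],[[0,0,-0.3],[0,0,0],0],[[0,0,-0.8],[0,0,0],0],[[0,0,-1],[0,0,0],0],[[0,0,-1],[0,0,0],0],[[0,0,-1],[0,0,0],0],[[0,0,-1],[0,0,0],0]]'
python3 -m pendant '[[[-0.8,-0.8,-0.5],[0,0,0],0],[[-0.5,-0.9,0],[0,0,0],0],[[0,-0.9,0],[0,0,0],0],[[0,-0.9,0],[0,0,0],0],[[0,0,0],[0,0,0],0],[[0,0,0],[0,0,0],0]]'
python3 - <<'E'
from h import *
t,s=[cv2.cvtColor(arm.camera(n),cv2.COLOR_RGB2BGR) for n in("top","scene")]
cv2.imwrite("pics/p4.png",np.hstack([cv2.resize(t[90:290,110:400],None,fx=1.5,fy=1.5),cv2.resize(s[100:300,260:460],None,fx=1.5,fy=1.5)]))
E
```

```text
clock: 21.0
tcp_pos: [0.4614, 0.3812, 0.2015]
orientation: [[1.0, 0.001, 0.001], [0.001, -1.0, 0.001], [0.001, -0.001, -1.0]]
ft_force: [0.3, 0.4, -0.0]
width: 0.499
finger_force: 0.0
clock: 21.75
tcp_pos: [0.4223, 0.4856, 0.2149]
orientation: [[1.0, 0.001, 0.0], [0.001, -1.0, -0.0], [0.0, 0.0, -1.0]]
ft_force: [-1.1, 0.3, 0.9]
width: 0.501
finger_force: 0.0
```

View pics/p4.png

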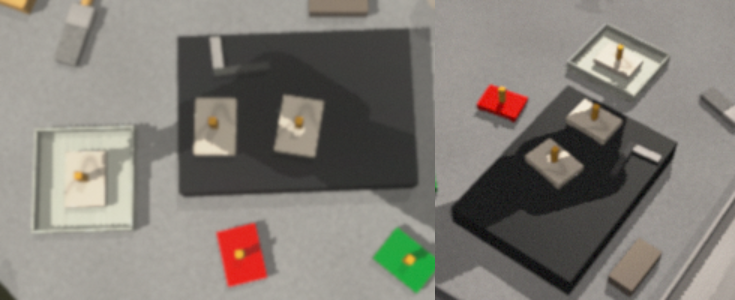

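Both views show the base upright in the middle of the tray, at left crop (83,178) and right crop (619,58). The two sound bases and the square are unmoved, and the arm is clear.

```bash
python3 -c "
from station import arm
print(arm.sign_off())"
```

```text
the job is handed in; nothing more can be done
None
```

The rocking base was the rightmost one seen from the robot: it tipped about 2.5 mm in two presses on one corner, and it now stands feet down in the tray; I stopped there, so the other two bases were never pressed and are still on the plate (21.8 s used).

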